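# Empty the tilting rinse pot into the steel tray

## Task

Tip the tilting rinse pot right over so that both rinsed nuts and both bushes drop out into the square steel tray (not the round tub on the other side), then swing the pot back upright. Leave the tub, the wrench and the two loose rocker arms where they are.

Things in the scene. Friction and masses are not known exactly. Their poses are not given: they have to be found in the camera images.
- pivot (a point): centre of the pot on its tilt axis, 175 mm above the bench, on a dark steel stand bolted down, with two posts (20 mm wide along y, 71 mm either side along x). x lies along the tilt axis, the handle being on the -x side; y is level, z up. The tray stands on the +y or the -y side, the tub on the other. The stand's place and yaw differ from run to run
- pot (a joint): tilt of the pot, rad: 0 upright; positive tips the mouth towards the pivot's +y, negative towards -y; stops at -2.25 and 2.25. It stays where it is left (friction 0.4 N m: 5 to 10 N at the handle). The pieces slide out fully only when it is tipped to about 2 rad
- pot_grip (a point): middle of the handle grip, a round black bar 16 mm thick, 90 mm long, parallel to the tilt axis, held at its pivot-side end by a flat steel arm on the pot. It is 85 mm from the tilt axis, straight above it when the pot is upright: at tilt q it lies at (-0.138, 0.085 sin q, 0.085 cos q) m in the pivot's frame. Its x axis runs along the bar; z points away from the tilt axis
- pot_mouth (a point): centre of the pot's mouth, level with the rim; z points out of it. The pot is a round aluminium bucket 110 mm deep, 84 mm wide at the bottom, 110 mm across the mouth, 3 mm wall; its bottom lies 30 mm below the tilt axis and its mouth 80 mm above
- tray: square open steel tray, 170 x 170 mm outside, 50 mm high, 3 mm walls, 0.9 kg, loose on the bench, its centre about 112 mm beside the pivot; origin at the centre of its underside, x and y along its sides
- tub: round open white plastic tub, 156 mm across the rim, 60 mm high, empty, on the other side of the pot; origin at the centre of its underside; to be left empty and in place
- nut0: dark steel hex nut, 24 mm across flats, 13 mm thick, 35 g; starts inside the pot; origin at the centre of one flat face
- nut1: dark steel hex nut, 24 mm across flats, 13 mm thick, 35 g; starts inside the pot; origin at the centre of one flat face
- bush0: steel bush (short tube), 26 mm outside diameter, 22 mm long, 60 g; starts inside the pot; origin at the centre of one end face
- bush1: steel bush (short tube), 26 mm outside diameter, 22 mm long, 60 g; starts inside the pot; origin at the centre of one end face
- wrench: steel wrench, 220 mm long, lying flat on the bench; origin under its middle, x along it; a bystander
- rocker0: dark steel rocker arm, 64 x 28 x 20 mm, lying beside the stand on the handle's side; origin at its underside; a bystander
- rocker1: a second rocker arm, the same
There are look-alikes about, which are no part of the job. Leave any black or green look-alike of the tray alone.

How it is judged:
By the outcome, as a careful person would: the job done as asked, in the order asked, and still so for the second after the job is handed in, with the robot touching nothing.
It also fails if it takes over 48 s, if anything falls off the work surface, if the arm or the gripper's body presses on something with over 40 N, if the wrist force passes 120 N, or if a joint passes its speed limit or range.

## Robot

A 7-joint arm with a two-finger parallel gripper is mounted at the origin on the work surface. World frame = base frame: x ahead of the robot, y to its left, z up, the work surface at z = 0. Lengths are in m, angles in rad, forces in N, time in s.
With the tool pointing down it reaches from about 0.4 to 0.875 m from the base axis. Payload 6.5 kg.
Tool frame: the origin (TCP) lies at the very end of the fingers, on their centre line; the grasp point (between the pads) lies 19 mm behind it; z points along the fingers, y is the direction in which the jaws open and shut (so a half turn about z gives the same grasp; the last joint's range is limited). The gripper opens to 88 mm and grips with 3 to 60 N. Pads are 18 mm wide; open, the fingers measure 123 mm over their backs; the gripper's body (75 mm by 187 mm) begins 45 mm behind the grasp point.
Start: joints at [1.173, 0.536, -0.004, 1.538, 0.003, 1.067, -0.071], TCP at [0.212, -0.615, 0.239] pointing down, gripper open.
Joint ranges: [-2.7, 2.7], [-0.37, 2.16], [-1.27, 1.26], [0.24, 2.4], [-1.31, 4.45], [0.19, 1.91], [-2.76, 2.76]. Speed limits (rad/s): [2.39, 2.39, 3.14, 3.14, 3.14, 3.14, 3.14].

## Interface

Orientations are given as a 3x3 rotation matrix whose columns are the frame's x, y, z axes.
In Python, from plant import state, snapshot, finish_job gives the robot as it stands.
- The arm moves only by the tool arm_command, never from a script. Its argument "deltas" is a list of rows, each an object of numbers: "dx", "dy", "dz": the shift along the tool's x, y, z in m; "turn": the turn about the tool's z in degrees. A call has 1 to 12 rows; each row is the pose to reach, as a shift and turn from the pose commanded when the call began, along the tool's axes at that moment; what a row does not reach only later rows make up. A row lasts 1/10 s, in which the tool goes at most 50 mm and 8.59 degrees, less where a joint would pass 70% of its speed; a pose out of reach is approached as far as the arm can. A call with a gripper value outside its range is refused whole. "fingers" is the closure, from 0 (fully open) to 1 (shut), set as the call begins (left out, the last holds). The fingers move at their own pace and stop on an object; "squeeze" is the grip in N (left out, the last holds). Time passes only in rows, so rows that repeat a pose let the fingers close. It gives the time, the measured TCP pose, the force and the opening at its end, in the units of the state.
- state(): the state, without advancing time (a new reading comes with each control period).
- snapshot(name): name is "side" or "top" or "wrist"; returns a dict with "img" (480x640x3 uint8, red, green, blue), "intrinsics" (3x3 intrinsics, pixels), "world_from_camera" (4x4, takes a point from camera to world coordinates). Camera axes: x right, y up, looking along -z (the intrinsics and any distortion apply to the point x, -y, -z); pixel columns grow to the right and rows downward; lengths in m; the calibration is good to about 2 mm. A picture is of the moment at which its call begins. There is no depth.
- finish_job(): hands the job in, once; it reports no verdict.
The state is a dict: "time": time; "qpos": joint angles; "dq": joint speeds; "tau": joint torques, N m; "tcp_pos": TCP position; "orientation": TCP orientation; "ft_force": force on the tool from outside, world axes, zero at the start; "torque": the same for the moment, N m; "gripper_width": opening from 0.0 (shut) to 1.0 (fully open).
Only numpy, scipy, OpenCV 4.12 (cv2) and the standard library are available. Lean on these libraries where they do the work, as an engineer would, in place of code of your own. Each camera call takes 0.05 s, during which the arm holds its last target.

## Working session

There is one attempt and no reset: what is moved stays moved. The work goes in short steps, Python scripts to look and compute and a tool call to move; the robot and the scene stay as the last step left them, time stands still between calls to the robot, and variables do not carry over. Pictures are saved under pics/ and viewed, and the job is handed in when it is done.

Besides the shell and the picture viewer there is one more tool, called after ">>>" as name([rows], argument=value, ...), one row to a line, values as JSON. arm_command: Moves the arm, as the interface text tells. Its arguments: {"type":"object","properties":{"deltas":{"type":"array","items":{"type":"object","properties":{"dx":{"type":"number"},"dy":{"type":"number"},"dz":{"type":"number"},"turn":{"type":"number"}}}},"fingers":{"type":"number"},"squeeze":{"type":"number"}},"required":["deltas"]}

```bash
mkdir -p pics; ls
python3 - <<'E'
from plant import state,snapshot
import cv2,json,numpy as np,pickle
s=state();print({k:np.round(v,3).tolist() for k,v in s.items()})
for n in ["side","top","wrist"]:
    d=snapshot(n);cv2.imwrite(f"pics/{n}0.png",d["img"][:,:,::-1]);pickle.dump(d,open(f"pics/{n}0.pkl","wb"))
    print(n,{k:(np.round(v,4).tolist() if k!="img" else 0) for k,v in d.items()})
E
```

```text
pics
{'time': 0.0, 'qpos': [1.173, 0.537, -0.004, 1.539, 0.003, 1.067, -0.071], 'dq': [0.0, -0.001, -0.0, -0.0, -0.0, -0.001, -0.0], 'tau': [0.0, -57.098, 0.991, -25.161, -0.056, 0.018, 0.0], 'tcp_pos': [0.212, -0.614, 0.238], 'orientation': [[0.945, 0.326, -0.001], [0.326, -0.945, 0.002], [-0.0, -0.002, -1.0]], 'ft_force': [-0.191, 0.268, 0.313], 'torque': [0.009, 0.004, 0.025], 'gripper_width': 1.001}
side {'img': 0, 'intrinsics': [[465.2826, 0.0, 320.482], [0.0, 465.2826, 237.0865], [0.0, 0.0, 1.0]], 'world_from_camera': [[-0.9978, 0.0456, -0.0486, 0.3927], [-0.0666, -0.6414, 0.7643, 0.854], [0.0037, 0.7658, 0.643, 0.9095], [0.0, 0.0, 0.0, 1.0]]}
top {'img': 0, 'intrinsics': [[575.5491, 0.0, 317.259], [0.0, 575.5491, 246.9186], [0.0, 0.0, 1.0]], 'world_from_camera': [[-0.0475, 0.9775, -0.2057, 0.1902], [-0.9989, -0.0471, 0.0069, -0.0234], [-0.0029, 0.2058, 0.9786, 1.4417], [0.0, 0.0, 0.0, 1.0]]}
wrist {'img': 0, 'intrinsics': [[391.408, 0.0, 316.2075], [0.0, 391.408, 233.6876], [0.0, 0.0, 1.0]], 'world_from_camera': [[0.3244, 0.9109, 0.2551, 0.2767], [-0.9459, 0.3128, 0.0858, -0.5924], [-0.0017, -0.2692, 0.9631, 0.3844], [0.0, 0.0, 0.0, 1.0]]}
```

View pics/top0.png

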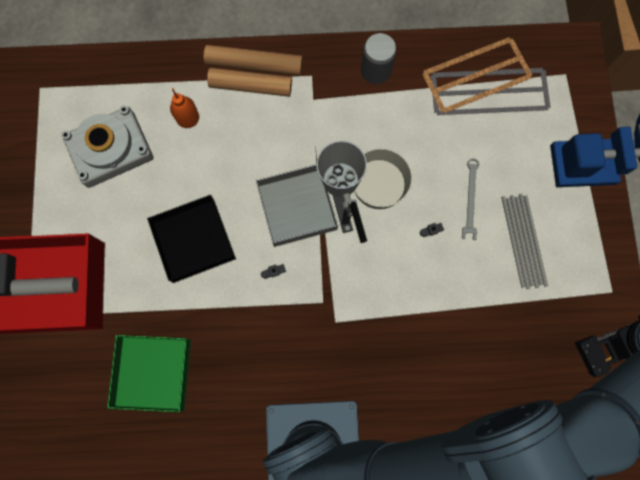

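View pics/side0.png

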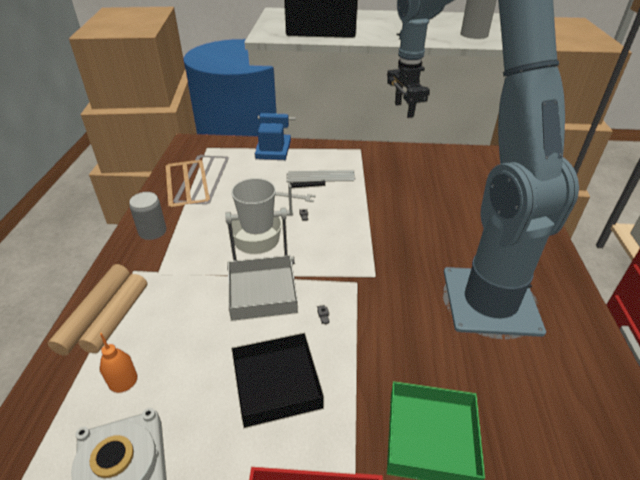

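View pics/wrist0.png

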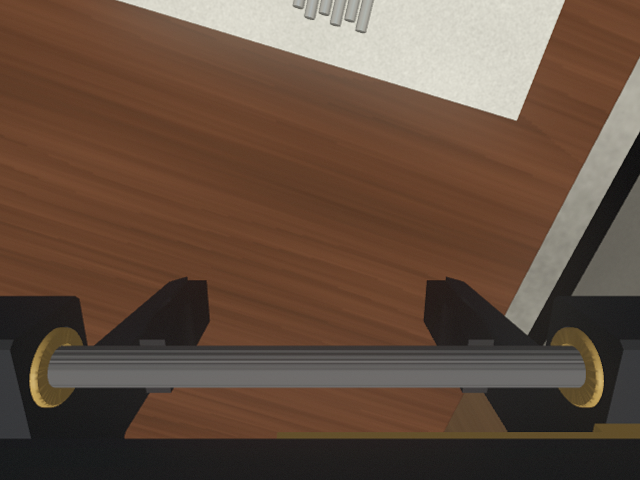

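Run:
```python
import cv2
a=cv2.imread("pics/top0.png");c=a[130:290,240:450];cv2.imwrite("pics/topc.png",cv2.resize(c,None,fx=3.6,fy=3.6,interpolation=cv2.INTER_CUBIC))
a=cv2.imread("pics/side0.png");c=a[160:340,200:360];cv2.imwrite("pics/sidec.png",cv2.resize(c,None,fx=3.3,fy=3.3,interpolation=cv2.INTER_CUBIC))
```

```text
(no output)
```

View pics/topc.png

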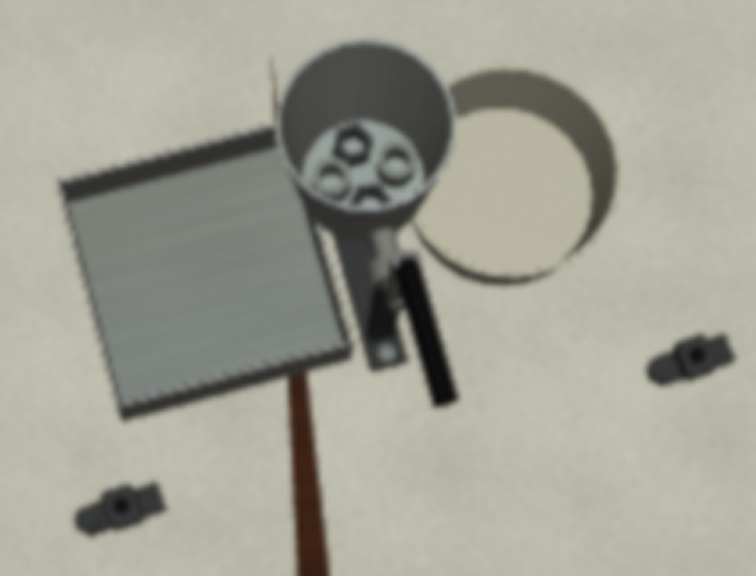

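View pics/sidec.png

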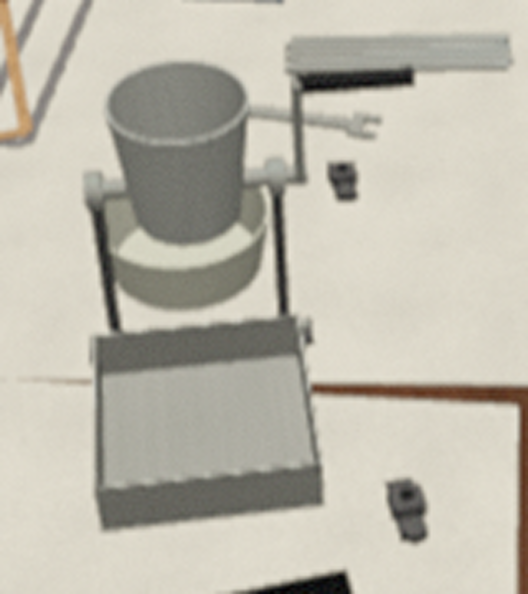

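```bash
cat > h.py <<'E'
import numpy as np,pickle
from scipy.optimize import least_squares
def proj(d,P):
    T=np.linalg.inv(d["world_from_camera"]);P=np.atleast_2d(P);c=P@T[:3,:3].T+T[:3,3]
    K=d["intrinsics"];return np.c_[K[0,0]*c[:,0]/-c[:,2]+K[0,2],K[1,1]*-c[:,1]/-c[:,2]+K[1,2]]
def piv(p,L):
    c,s=np.cos(p[2]),np.sin(p[2]);L=np.atleast_2d(L)
    return np.c_[p[0]+c*L[:,0]-s*L[:,1],p[1]+s*L[:,0]+c*L[:,1],.175+L[:,2]]
def loc(q,xs): return np.array([[x,.085*np.sin(q),.085*np.cos(q)] for x in xs])
E
python3 - <<'E'
from h import *
T=pickle.load(open("pics/top0.pkl","rb"));S=pickle.load(open("pics/side0.pkl","rb"))
def L(q): 
  return np.vstack([loc(q,[-.093,-.183]),[[0,.08*np.sin(q),.08*np.cos(q)]]])
ot=np.array([[352.5,202.2],[363.9,241.1],[341.7,165.3]]);os_=np.array([[291.5,184.8],[324.8,183.0],[253.6,190.9]])
f=lambda p:np.r_[(proj(T,piv(p,L(p[3])))-ot).ravel(),(proj(S,piv(p,L(p[3])))-os_).ravel()]
r=least_squares(f,[.4,-.1,0,0]);print(r.x,np.degrees(r.x[2]),r.fun.round(1))
r3=least_squares(lambda p:f(np.r_[p,0]),[.4,-.1,0]);print(r3.x,np.degrees(r3.x[2]),r3.fun.round(1))
print(piv(r3.x,loc(0,[-.138,-.093,-.183])))
# hubs
print(proj(S,piv(r3.x,[[-.071,0,0],[.071,0,0]])), "obs 283.3,212.1 / 228.2,216.7")
E
```

```text
[ 0.62058968 -0.08774737  0.21314359 -0.05710855] 12.212228375983907 [ 0.4  0.7  0.5  1.7 -0.6 -1.5 -1.4  0.8  0.9 -0.2 -0.7 -0.6]
[ 0.62153691 -0.0922088   0.21471092] 12.30202943461633 [ 0.3  0.7  0.6  1.7 -0.6 -1.5 -1.3  0.8  0.9 -0.2 -0.7 -0.6]
[[ 0.48670566 -0.12161177  0.26      ]
 [ 0.53067237 -0.11202384  0.26      ]
 [ 0.44273895 -0.13119969  0.26      ]]
[[283.00656737 213.55163543]
 [227.9652698  218.30802967]] obs 283.3,212.1 / 228.2,216.7
```

```bash
cat >> h.py <<'E'
PV=np.array([0.62154,-0.09221,0.21471])
def rel(target,s):
    R=np.array(s["orientation"]);return R.T@(np.array(target)-np.array(s["tcp_pos"]))
E
python3 - <<'E'
from h import *
from plant import state
s=state();g=piv(PV,[-.155,0,.085])[0];print(g)
print(rel([g[0],g[1],.345],s))
R=np.array(s["orientation"]);print(np.degrees(np.arctan2(R[1,0],R[0,0]))-np.degrees(PV[2]))
E
```

```text
[ 0.47009908 -0.12523493  0.26      ]
[ 0.40370284 -0.37811431 -0.10649686]
6.711092198243659
```

>>> arm_command([
  {"dx": 0.015, "dy": -0.014, "dz": -0.02, "turn": 0.3},
  {"dx": 0.04, "dy": -0.038, "dz": -0.045, "turn": 1},
  {"dx": 0.075, "dy": -0.07, "dz": -0.065, "turn": 1.7},
  {"dx": 0.11, "dy": -0.103, "dz": -0.08, "turn": 2.4},
  {"dx": 0.145, "dy": -0.136, "dz": -0.095, "turn": 3},
  {"dx": 0.18, "dy": -0.169, "dz": -0.106, "turn": 3.7},
  {"dx": 0.215, "dy": -0.201, "dz": -0.106, "turn": 4.4},
  {"dx": 0.25, "dy": -0.234, "dz": -0.106, "turn": 5},
  {"dx": 0.285, "dy": -0.267, "dz": -0.106, "turn": 5.5},
  {"dx": 0.32, "dy": -0.3, "dz": -0.106, "turn": 6},
  {"dx": 0.35, "dy": -0.328, "dz": -0.106, "turn": 6.4},
  {"dx": 0.375, "dy": -0.352, "dz": -0.106, "turn": 6.7},
], fingers=0)

```text
time: 1.35
tcp_pos: [0.4523, -0.1571, 0.3447]
orientation: [[0.977, 0.215, 0.0], [0.215, -0.977, 0.0], [0.0, -0.0, -1.0]]
ft_force: [1.2, -0.1, 0.4]
gripper_width: 0.999
```

Run:
```python
from h import *
from plant import state
s=state();g=piv(PV,[-.155,0,.085])[0];print(s["time"],s["tcp_pos"],s["qpos"])
print(rel([g[0],g[1],.345],s))
R=np.array(s["orientation"]);print(R,np.degrees(np.arctan2(R[1,0],R[0,0]))-np.degrees(PV[2]))
```

```text
1.35 [ 0.45227032 -0.15708829  0.34471319] [ 0.51142127  0.14899121 -0.30204288  1.82869368  0.04774206  1.17089433
 -1.16042939]
[ 0.02425332 -0.02728152 -0.00027909]
[[ 9.76669200e-01  2.14749299e-01  1.14456274e-04]
 [ 2.14749277e-01 -9.76669195e-01  1.78403290e-04]
 [ 1.50097899e-04 -1.49661596e-04 -9.99999978e-01]] 0.09884166466465416
```

>>> arm_command([
  {"dx": 0.01, "dy": -0.012},
  {"dx": 0.02, "dy": -0.022},
  {"dx": 0.024, "dy": -0.027},
  {"dx": 0.024, "dy": -0.027},
])

```text
validation failed for argument at $.de...
```

Run:
```python
from h import *
from plant import state,snapshot
import cv2
for n in ["wrist","side"]:
    d=snapshot(n);pickle.dump(d,open(f"pics/{n}1.pkl","wb"));print(n)
    im=d["img"][:,:,::-1].copy()
    L=np.vstack([loc(0,[-.093,-.183,-.155])]);print(proj(d,piv(PV,L)).round(1))
    if n=="side": im=cv2.resize(im[100:280,200:400],None,fx=3,fy=3)
    cv2.imwrite(f"pics/{n}1.png",im)
s=state();print(s["tcp_pos"],s["ft_force"])
```

```text
wrist
[[266.5  91.7]
 [271.4 246. ]
 [270.  201.4]]
side
[[290.2 185.6]
 [325.7 182.8]
 [314.7 183.7]]
[ 0.4534516  -0.15439955  0.34471576] [ 0.18348008  0.09808745 -0.17714743]
```

View pics/wrist1.png

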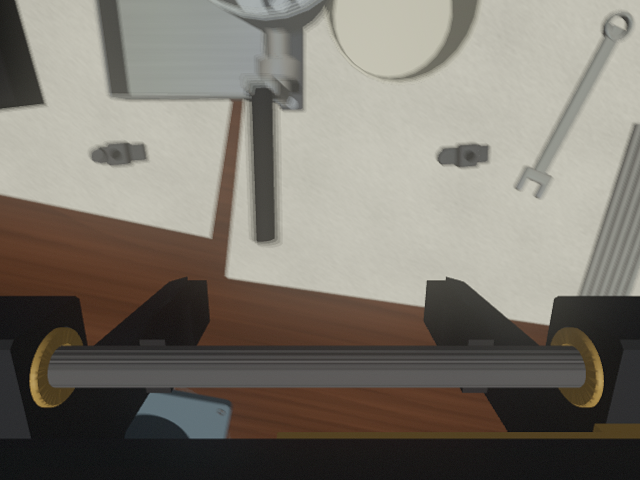

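View pics/side1.png

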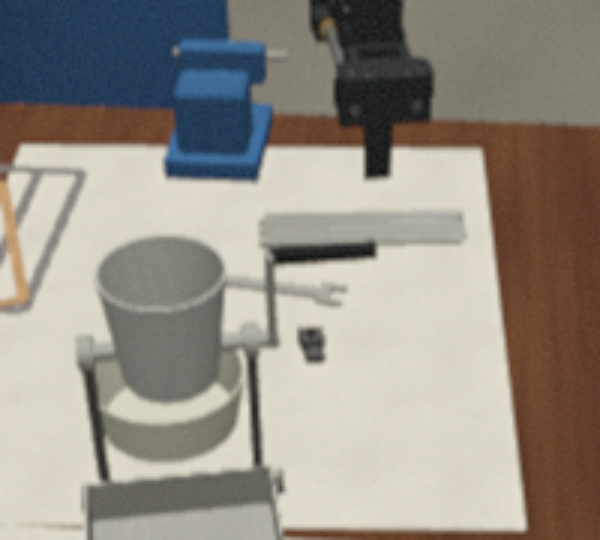

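>>> arm_command([
  {"dx": 0.01, "dy": -0.012, "dz": 0, "turn": 0},
  {"dx": 0.02, "dy": -0.022, "dz": 0, "turn": 0},
  {"dx": 0.024, "dy": -0.027, "dz": 0, "turn": 0},
  {"dx": 0.024, "dy": -0.027, "dz": 0, "turn": 0},
  {"dx": 0.024, "dy": -0.027, "dz": 0, "turn": 0},
])

```text
time: 1.95
tcp_pos: [0.4688, -0.129, 0.3446]
orientation: [[0.977, 0.212, -0.001], [0.212, -0.977, -0.0], [-0.001, 0.0, -1.0]]
ft_force: [0.4, -0.8, 0.7]
gripper_width: 0.999
```

Run:
```python
from h import *
from plant import state,snapshot
import cv2
for n in ["wrist"]:
    d=snapshot(n);pickle.dump(d,open(f"pics/{n}2.pkl","wb"));print(n)
    im=d["img"][:,:,::-1].copy()
    L=np.vstack([loc(0,[-.093,-.183,-.155])]);print(proj(d,piv(PV,L)).round(1))
    cv2.imwrite(f"pics/{n}2.png",im)
s=state();print(s["tcp_pos"],s["ft_force"],rel(list(piv(PV,[-.155,0,.085])[0][:2])+[.345],s))
```

```text
wrist
[[309.3 132.7]
 [310.3 279.4]
 [310.  236.9]]
[ 0.46883439 -0.1290883   0.344632  ] [-0.40506399  0.07880565  0.42637808] [ 0.00205258 -0.00349761 -0.00037008]
```

View pics/wrist2.png

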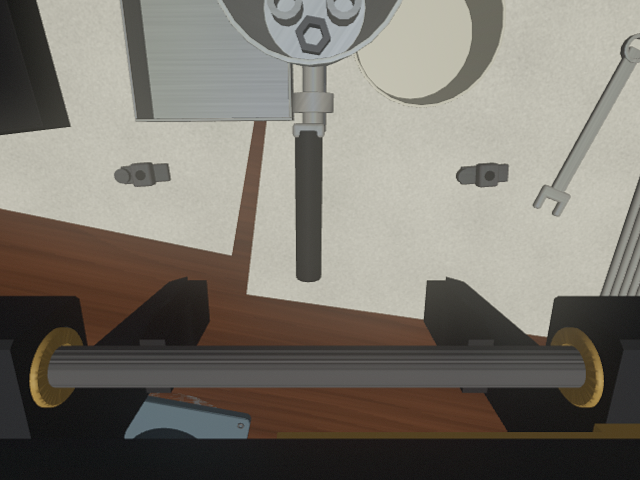

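>>> arm_command([
  {"dx": 0.001, "dy": -0.002, "dz": 0, "turn": 0},
  {"dx": 0.002, "dy": -0.0035, "dz": 0.02, "turn": 0},
  {"dx": 0.002, "dy": -0.0035, "dz": 0.04, "turn": 0},
  {"dx": 0.002, "dy": -0.0035, "dz": 0.06, "turn": 0},
  {"dx": 0.002, "dy": -0.0035, "dz": 0.08, "turn": 0},
  {"dx": 0.002, "dy": -0.0035, "dz": 0.095, "turn": 0},
  {"dx": 0.002, "dy": -0.0035, "dz": 0.105, "turn": 0},
  {"dx": 0.002, "dy": -0.0035, "dz": 0.105, "turn": 0},
  {"dx": 0.002, "dy": -0.0035, "dz": 0.105, "turn": 0},
  {"dx": 0.002, "dy": -0.0035, "dz": 0.105, "turn": 0},
])

```text
time: 3.0
tcp_pos: [0.4711, -0.1244, 0.2406]
orientation: [[0.977, 0.213, 0.001], [0.213, -0.977, -0.0], [0.001, 0.001, -1.0]]
ft_force: [0.5, 0.0, 0.0]
gripper_width: 1.001
```

Run:
```python
from h import *
from plant import state
s=state();print(s["tcp_pos"],s["dq"],s["ft_force"],rel(list(piv(PV,[-.155,0,.085])[0][:2])+[.240],s))
```

```text
[ 0.47108582 -0.12438532  0.24055303] [-0.00038614 -0.00153262  0.00147087  0.00054523 -0.00029802 -0.00183593
 -0.00018419] [0.47269364 0.02279435 0.00331553] [-0.00114588  0.00061948  0.00055188]
```

>>> arm_command([
  {"dx": 0, "dy": 0, "dz": 0, "turn": 0},
  {"dx": 0, "dy": 0, "dz": 0, "turn": 0},
  {"dx": 0, "dy": 0, "dz": 0, "turn": 0},
  {"dx": 0, "dy": 0, "dz": 0, "turn": 0},
  {"dx": 0, "dy": 0, "dz": 0, "turn": 0},
  {"dx": 0, "dy": 0, "dz": 0, "turn": 0},
  {"dx": 0, "dy": 0, "dz": 0, "turn": 0},
  {"dx": 0, "dy": 0, "dz": 0, "turn": 0},
], fingers=1, squeeze=25)

```text
time: 3.8
tcp_pos: [0.4705, -0.1242, 0.2397]
orientation: [[0.977, 0.213, -0.0], [0.213, -0.977, 0.0], [-0.0, -0.0, -1.0]]
ft_force: [-0.2, -0.1, 0.5]
gripper_width: 0.299
```

Run:
```python
from h import *
from plant import state
s=state();print(s["tcp_pos"],s["ft_force"],s["gripper_width"],s["qpos"])
def arc(q0,q1,n=12):
    for i in range(1,n+1):
        q=q0+(q1-q0)*i/n
        print(round(q,3), "dy",round(-.085*(np.sin(q)-np.sin(q0)),4),"dz",round(-.085*(np.cos(q)-np.cos(q0)),4))
arc(0,.72);arc(.72,1.44);arc(1.44,2.16)
```

```text
[ 0.4705046  -0.12421358  0.23969154] [-0.24991733 -0.12884666  0.50131637] 0.29949371980291456 [ 0.44128536  0.27712745 -0.3246638   1.94397202  0.10847676  0.93713196
 -1.29209377]
0.06 dy -0.0051 dz 0.0002
0.12 dy -0.0102 dz 0.0006
0.18 dy -0.0152 dz 0.0014
0.24 dy -0.0202 dz 0.0024
0.3 dy -0.0251 dz 0.0038
0.36 dy -0.0299 dz 0.0054
0.42 dy -0.0347 dz 0.0074
0.48 dy -0.0393 dz 0.0096
0.54 dy -0.0437 dz 0.0121
0.6 dy -0.048 dz 0.0148
0.66 dy -0.0521 dz 0.0179
0.72 dy -0.056 dz 0.0211
0.78 dy -0.0037 dz 0.0035
0.84 dy -0.0072 dz 0.0072
0.9 dy -0.0105 dz 0.0111
0.96 dy -0.0136 dz 0.0152
1.02 dy -0.0164 dz 0.0194
1.08 dy -0.0189 dz 0.0238
1.14 dy -0.0212 dz 0.0284
1.2 dy -0.0232 dz 0.0331
1.26 dy -0.0249 dz 0.0379
1.32 dy -0.0263 dz 0.0428
1.38 dy -0.0274 dz 0.0478
1.44 dy -0.0282 dz 0.0528
1.5 dy -0.0005 dz 0.0051
1.56 dy -0.0007 dz 0.0102
1.62 dy -0.0006 dz 0.0153
1.68 dy -0.0002 dz 0.0203
1.74 dy 0.0005 dz 0.0254
1.8 dy 0.0015 dz 0.0304
1.86 dy 0.0028 dz 0.0353
1.92 dy 0.0044 dz 0.0402
1.98 dy 0.0063 dz 0.0449
2.04 dy 0.0085 dz 0.0495
2.1 dy 0.0109 dz 0.054
2.16 dy 0.0136 dz 0.0583
```

>>> arm_command([
  {"dx": 0, "dy": 0, "dz": 0, "turn": 0},
  {"dx": 0, "dy": 0, "dz": 0, "turn": 0},
  {"dx": 0, "dy": 0, "dz": 0, "turn": 0},
  {"dx": 0, "dy": 0, "dz": 0, "turn": 0},
  {"dx": 0, "dy": 0, "dz": 0, "turn": 0},
])

```text
time: 4.3
tcp_pos: [0.4705, -0.124, 0.2397]
orientation: [[0.977, 0.213, -0.0], [0.213, -0.977, 0.0], [-0.0, -0.0, -1.0]]
ft_force: [-1.4, 0.3, 1.2]
gripper_width: 0.164
```

>>> arm_command([
  {"dx": 0, "dy": -0.0051, "dz": 0.0002, "turn": 0},
  {"dx": 0, "dy": -0.0102, "dz": 0.0006, "turn": 0},
  {"dx": 0, "dy": -0.0152, "dz": 0.0014, "turn": 0},
  {"dx": 0, "dy": -0.0202, "dz": 0.0024, "turn": 0},
  {"dx": 0, "dy": -0.0251, "dz": 0.0038, "turn": 0},
  {"dx": 0, "dy": -0.0299, "dz": 0.0054, "turn": 0},
  {"dx": 0, "dy": -0.0347, "dz": 0.0074, "turn": 0},
  {"dx": 0, "dy": -0.0393, "dz": 0.0096, "turn": 0},
])

```text
time: 5.1
tcp_pos: [0.4631, -0.089, 0.2301]
orientation: [[0.977, 0.211, 0.003], [0.211, -0.977, -0.004], [0.002, 0.005, -1.0]]
ft_force: [4.8, -9.7, -5.4]
gripper_width: 0.161
```

Run:
```python
from h import *
from plant import state,snapshot
import cv2
d=snapshot("side");cv2.imwrite("pics/side3.png",cv2.resize(d["img"][100:340,180:400,::-1],None,fx=2.5,fy=2.5))
s=state();print(s["time"],s["tcp_pos"],s["ft_force"],s["gripper_width"])
t=piv(PV,[-.155,.0393,.0754])[0];t[2]-=.019;print(rel(t,s))
```

```text
5.15 [ 0.46285445 -0.08825876  0.22975132] [ 4.428366  -8.8964867 -6.4938753] 0.15916548011024434
[-0.00079956 -0.00162137 -0.00165669]
```

View pics/side3.png

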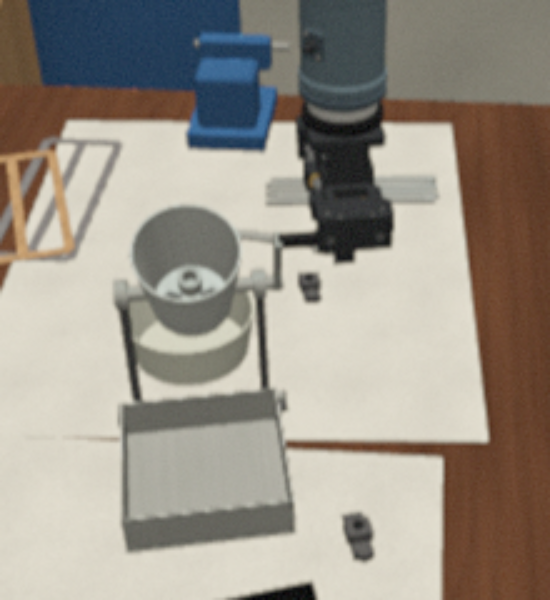

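```bash
cat >> h.py <<'E'
def arc(q0,q1,n=12):
    for i in range(1,n+1):
        q=q0+(q1-q0)*i/n
        print(round(q,3), "dy",round(-.085*(np.sin(q)-np.sin(q0)),4),"dz",round(-.085*(np.cos(q)-np.cos(q0)),4))
E
python3 -c "
from h import *
arc(.48,1.2)
arc(1.2,1.92);arc(1.92,2.16,4)"
```

```text
0.54 dy -0.0045 dz 0.0025
0.6 dy -0.0087 dz 0.0052
0.66 dy -0.0129 dz 0.0082
0.72 dy -0.0168 dz 0.0115
0.78 dy -0.0205 dz 0.015
0.84 dy -0.024 dz 0.0187
0.9 dy -0.0273 dz 0.0226
0.96 dy -0.0304 dz 0.0266
1.02 dy -0.0332 dz 0.0309
1.08 dy -0.0357 dz 0.0353
1.14 dy -0.038 dz 0.0399
1.2 dy -0.04 dz 0.0446
1.26 dy -0.0017 dz 0.0048
1.32 dy -0.0031 dz 0.0097
1.38 dy -0.0042 dz 0.0147
1.44 dy -0.0051 dz 0.0197
1.5 dy -0.0056 dz 0.0248
1.56 dy -0.0058 dz 0.0299
1.62 dy -0.0057 dz 0.035
1.68 dy -0.0053 dz 0.0401
1.74 dy -0.0046 dz 0.0451
1.8 dy -0.0036 dz 0.0501
1.86 dy -0.0022 dz 0.055
1.92 dy -0.0006 dz 0.0599
1.98 dy 0.0019 dz 0.0047
2.04 dy 0.0041 dz 0.0094
2.1 dy 0.0065 dz 0.0138
2.16 dy 0.0092 dz 0.0182
```

>>> arm_command([
  {"dx": 0, "dy": -0.0045, "dz": 0.0025, "turn": 0},
  {"dx": 0, "dy": -0.0087, "dz": 0.0052, "turn": 0},
  {"dx": 0, "dy": -0.0129, "dz": 0.0082, "turn": 0},
  {"dx": 0, "dy": -0.0168, "dz": 0.0115, "turn": 0},
  {"dx": 0, "dy": -0.0205, "dz": 0.015, "turn": 0},
  {"dx": 0, "dy": -0.024, "dz": 0.0187, "turn": 0},
  {"dx": 0, "dy": -0.0273, "dz": 0.0226, "turn": 0},
  {"dx": 0, "dy": -0.0304, "dz": 0.0266, "turn": 0},
  {"dx": 0, "dy": -0.0332, "dz": 0.0309, "turn": 0},
  {"dx": 0, "dy": -0.0357, "dz": 0.0353, "turn": 0},
  {"dx": 0, "dy": -0.038, "dz": 0.0399, "turn": 0},
  {"dx": 0, "dy": -0.04, "dz": 0.0446, "turn": 0},
])

```text
time: 6.35
tcp_pos: [0.455, -0.0503, 0.186]
orientation: [[0.978, 0.21, 0.003], [0.211, -0.978, -0.004], [0.002, 0.005, -1.0]]
ft_force: [2.2, -10.0, 2.8]
gripper_width: 0.145
```

```bash
cat > chk.py <<'E'
from h import *
from plant import state,snapshot
import cv2,sys
q=float(sys.argv[1]);k=sys.argv[2]
d=snapshot("side");cv2.imwrite(f"pics/side{k}.png",cv2.resize(d["img"][100:340,180:400,::-1],None,fx=2.5,fy=2.5))
s=state();print(s["time"],s["tcp_pos"],s["ft_force"],s["gripper_width"],s["qpos"])
t=piv(PV,[-.155,.085*np.sin(q),.085*np.cos(q)])[0];t[2]-=.019;print(rel(t,s))
E
python3 chk.py 1.2 4
```

```text
6.4 [ 0.45488712 -0.05005232  0.18544693] [  4.34540029 -11.10873935  -2.90702786] 0.14532571685515855 [ 0.31262135  0.3092653  -0.35591575  2.06415367  0.1558528   0.7896046
 -1.49590167]
[-0.00115884 -0.00251699 -0.00136765]
```

View pics/side4.png

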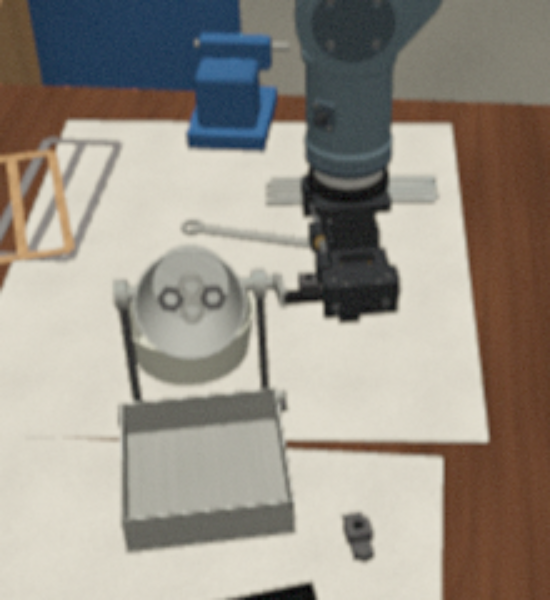

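>>> arm_command([
  {"dx": 0, "dy": -0.001, "dz": 0.0048, "turn": 0},
  {"dx": 0, "dy": -0.0015, "dz": 0.0097, "turn": 0},
  {"dx": 0, "dy": -0.002, "dz": 0.0147, "turn": 0},
  {"dx": 0, "dy": -0.0025, "dz": 0.0197, "turn": 0},
  {"dx": 0, "dy": -0.003, "dz": 0.0248, "turn": 0},
  {"dx": 0, "dy": -0.003, "dz": 0.0299, "turn": 0},
  {"dx": 0, "dy": -0.003, "dz": 0.035, "turn": 0},
  {"dx": 0, "dy": -0.0026, "dz": 0.0401, "turn": 0},
])

```text
time: 7.2
tcp_pos: [0.4532, -0.0422, 0.1457]
orientation: [[0.977, 0.215, 0.001], [0.215, -0.977, 0.002], [0.001, -0.002, -1.0]]
ft_force: [-3.1, 6.5, 6.3]
gripper_width: 0.145
```

```bash
python3 chk.py 1.68 5
```

```text
7.25 [ 0.45317485 -0.0421746   0.14507735] [0.41890038 6.07276783 1.11981358] 0.1407715575298298 [ 0.28536951  0.3759558  -0.34449052  2.09812647  0.19152037  0.69632869
 -1.53856715]
[-0.00116073  0.00026022 -0.00166018]
```

View pics/side5.png

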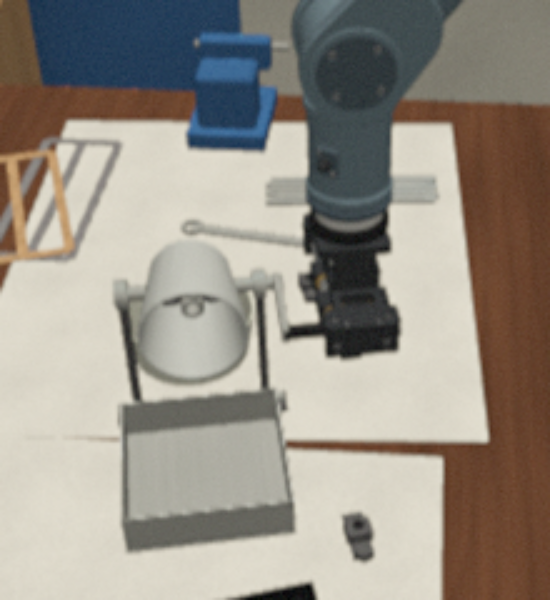

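>>> arm_command([
  {"dx": 0, "dy": 0, "dz": 0.005, "turn": 0},
  {"dx": 0, "dy": 0.001, "dz": 0.01, "turn": 0},
  {"dx": 0, "dy": 0.0023, "dz": 0.0149, "turn": 0},
  {"dx": 0, "dy": 0.0038, "dz": 0.0198, "turn": 0},
  {"dx": 0, "dy": 0.0057, "dz": 0.0245, "turn": 0},
  {"dx": 0, "dy": 0.0079, "dz": 0.0292, "turn": 0},
  {"dx": 0, "dy": 0.0103, "dz": 0.0336, "turn": 0},
  {"dx": 0, "dy": 0.013, "dz": 0.038, "turn": 0},
  {"dx": 0, "dy": 0.013, "dz": 0.038, "turn": 0},
  {"dx": 0, "dy": 0.013, "dz": 0.038, "turn": 0},
  {"dx": 0, "dy": 0.013, "dz": 0.038, "turn": 0},
])

```text
time: 8.35
tcp_pos: [0.4547, -0.0501, 0.1062]
orientation: [[0.976, 0.219, -0.002], [0.219, -0.976, 0.007], [-0.0, -0.007, -1.0]]
ft_force: [-1.4, 19.2, -10.6]
gripper_width: 0.142
```

```bash
python3 chk.py 2.16 6
```

```text
8.4 [ 0.45474761 -0.05014619  0.10622641] [ -0.30640311  19.42071233 -10.59063559] 0.14034021265215743 [ 0.28264793  0.45152829 -0.32066608  2.11274188  0.22908636  0.61169
 -1.54685146]
[-0.00103514  0.00594292 -0.00258302]
```

View pics/side6.png

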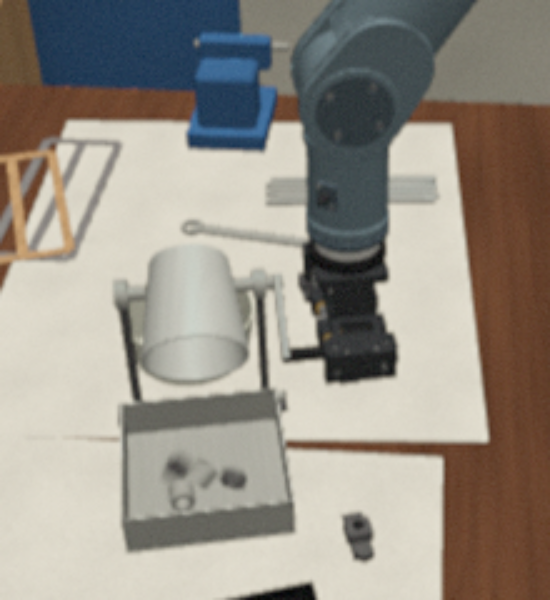

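Run:
```python
from plant import snapshot
import cv2
d=snapshot("side")["img"][:,:,::-1];e=snapshot("top")["img"][:,:,::-1]
cv2.imwrite("pics/s7.png",cv2.resize(d[190:325,220:350],None,fx=4.4,fy=4.4,interpolation=cv2.INTER_CUBIC))
cv2.imwrite("pics/t7.png",cv2.resize(e[130:290,230:430],None,fx=3.6,fy=3.6,interpolation=cv2.INTER_CUBIC))
```

```text
(no output)
```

View pics/s7.png

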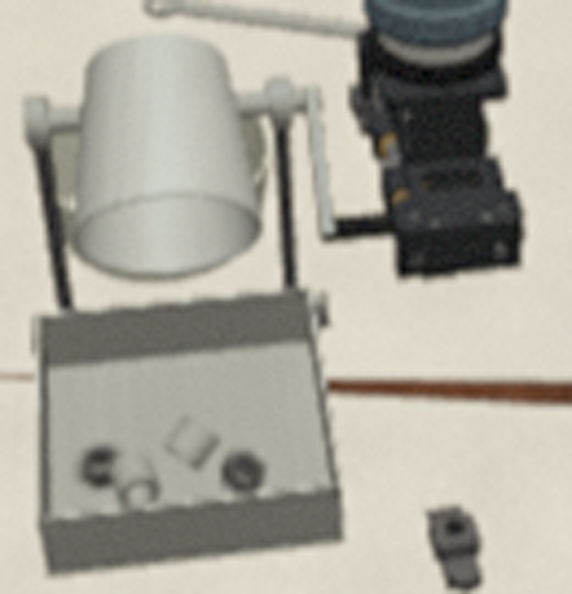

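View pics/t7.png

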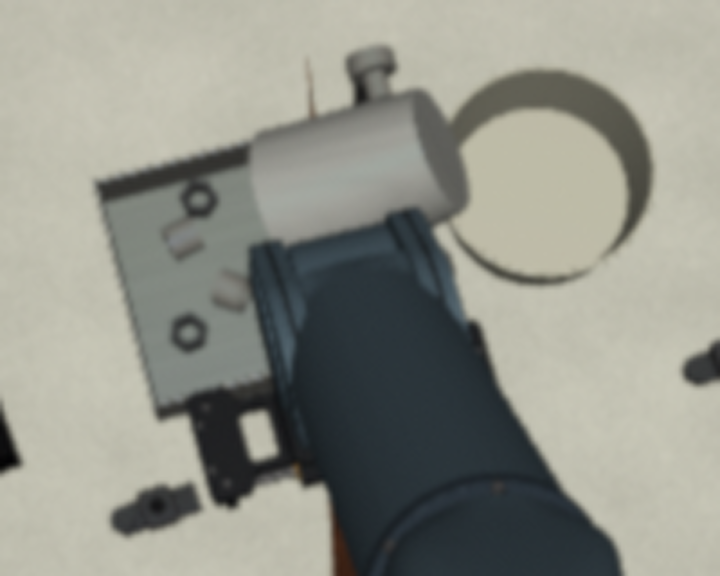

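Run:
```python
from h import *
S=pickle.load(open("pics/side0.pkl","rb"))
for q in np.arange(1.6,2.3,.1): print(round(q,2),proj(S,piv(PV,loc(q,[-.093]))).round(1),proj(S,piv(PV,[[-.055,.08*np.sin(q),.08*np.cos(q)],[.055,.08*np.sin(q),.08*np.cos(q)]])).round(1).tolist())
```

```text
1.6 [[294.9 234.1]] [[279.4, 234.1], [234.6, 238.2]]
1.7 [[294.9 236.5]] [[279.6, 236.4], [235.0, 240.6]]
1.8 [[295.  238.7]] [[279.7, 238.5], [235.3, 242.6]]
1.9 [[295.  240.6]] [[279.8, 240.3], [235.7, 244.4]]
2.0 [[295.  242.1]] [[279.8, 241.8], [236.0, 245.8]]
2.1 [[294.9 243.4]] [[279.8, 242.9], [236.3, 247.0]]
2.2 [[294.8 244.3]] [[279.8, 243.8], [236.6, 247.9]]
```

```bash
python3 -c "
from h import *
arc(2.16,1.44);arc(1.44,.72);arc(.72,0)"
```

```text
2.1 dy -0.0027 dz -0.0043
2.04 dy -0.0051 dz -0.0088
1.98 dy -0.0073 dz -0.0134
1.92 dy -0.0092 dz -0.0182
1.86 dy -0.0108 dz -0.023
1.8 dy -0.0121 dz -0.0279
1.74 dy -0.0131 dz -0.0329
1.68 dy -0.0138 dz -0.038
1.62 dy -0.0142 dz -0.0431
1.56 dy -0.0143 dz -0.0482
1.5 dy -0.0141 dz -0.0532
1.44 dy -0.0136 dz -0.0583
1.38 dy 0.0008 dz -0.005
1.32 dy 0.0019 dz -0.01
1.26 dy 0.0033 dz -0.0149
1.2 dy 0.0051 dz -0.0197
1.14 dy 0.007 dz -0.0244
1.08 dy 0.0093 dz -0.029
1.02 dy 0.0118 dz -0.0334
0.96 dy 0.0146 dz -0.0377
0.9 dy 0.0177 dz -0.0418
0.84 dy 0.021 dz -0.0456
0.78 dy 0.0245 dz -0.0493
0.72 dy 0.0282 dz -0.0528
0.66 dy 0.0039 dz -0.0032
0.6 dy 0.0081 dz -0.0063
0.54 dy 0.0123 dz -0.009
0.48 dy 0.0168 dz -0.0115
0.42 dy 0.0214 dz -0.0137
0.36 dy 0.0261 dz -0.0156
0.3 dy 0.0309 dz -0.0173
0.24 dy 0.0358 dz -0.0187
0.18 dy 0.0408 dz -0.0197
0.12 dy 0.0459 dz -0.0205
0.06 dy 0.051 dz -0.0209
-0.0 dy 0.056 dz -0.0211
```

>>> arm_command([
  {"dx": 0, "dy": -0.003, "dz": 0, "turn": 0},
  {"dx": 0, "dy": -0.003, "dz": 0, "turn": 0},
  {"dx": 0, "dy": -0.003, "dz": -0.003, "turn": 0},
], squeeze=45)

```text
time: 8.8
tcp_pos: [0.4545, -0.0489, 0.1092]
orientation: [[0.976, 0.217, -0.001], [0.217, -0.976, 0.006], [0.0, -0.006, -1.0]]
ft_force: [2.3, 16.8, -15.7]
gripper_width: 0.138
```

>>> arm_command([
  {"dx": 0, "dy": -0.004, "dz": -0.001, "turn": 0},
  {"dx": 0, "dy": -0.006, "dz": -0.006, "turn": 0},
  {"dx": 0, "dy": -0.008, "dz": -0.012, "turn": 0},
  {"dx": 0, "dy": -0.0095, "dz": -0.018, "turn": 0},
  {"dx": 0, "dy": -0.0105, "dz": -0.024, "turn": 0},
  {"dx": 0, "dy": -0.011, "dz": -0.03, "turn": 0},
])

```text
time: 9.4
tcp_pos: [0.4531, -0.0423, 0.1404]
orientation: [[0.977, 0.213, 0.001], [0.213, -0.977, 0.001], [0.001, -0.001, -1.0]]
ft_force: [4.4, 3.1, -9.8]
gripper_width: 0.133
```

```bash
python3 chk.py 1.74 8
```

```text
9.45 [ 0.45309938 -0.04227799  0.14109342] [ 0.42597565  4.5903412  -3.27188408] 0.13844046474273136 [ 0.28157381  0.38252717 -0.34088289  2.10135394  0.19653026  0.68648125
 -1.54476708]
[-0.00106554  0.00088709 -0.00059463]
```

View pics/side8.png

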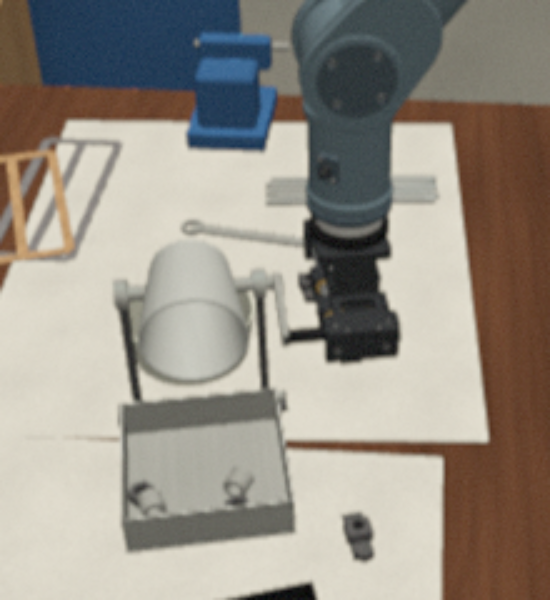

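```bash
python3 -c "
from h import *
arc(1.74,1.02)"
```

```text
1.68 dy -0.0007 dz -0.005
1.62 dy -0.0011 dz -0.0101
1.56 dy -0.0012 dz -0.0152
1.5 dy -0.001 dz -0.0203
1.44 dy -0.0005 dz -0.0254
1.38 dy 0.0003 dz -0.0304
1.32 dy 0.0014 dz -0.0354
1.26 dy 0.0029 dz -0.0403
1.2 dy 0.0046 dz -0.0451
1.14 dy 0.0066 dz -0.0498
1.08 dy 0.0088 dz -0.0544
1.02 dy 0.0114 dz -0.0588
```

>>> arm_command([
  {"dx": 0, "dy": -0.001, "dz": -0.005, "turn": 0},
  {"dx": 0, "dy": -0.0016, "dz": -0.0101, "turn": 0},
  {"dx": 0, "dy": -0.002, "dz": -0.0152, "turn": 0},
  {"dx": 0, "dy": -0.002, "dz": -0.0203, "turn": 0},
  {"dx": 0, "dy": -0.0015, "dz": -0.0254, "turn": 0},
  {"dx": 0, "dy": -0.0007, "dz": -0.0304, "turn": 0},
  {"dx": 0, "dy": 0.0004, "dz": -0.0354, "turn": 0},
  {"dx": 0, "dy": 0.0019, "dz": -0.0403, "turn": 0},
  {"dx": 0, "dy": 0.0036, "dz": -0.0451, "turn": 0},
  {"dx": 0, "dy": 0.0056, "dz": -0.0498, "turn": 0},
  {"dx": 0, "dy": 0.0078, "dz": -0.0544, "turn": 0},
  {"dx": 0, "dy": 0.0104, "dz": -0.0588, "turn": 0},
])

```text
time: 10.65
tcp_pos: [0.4556, -0.0577, 0.1984]
orientation: [[0.978, 0.21, 0.001], [0.21, -0.978, -0.004], [0.001, 0.004, -1.0]]
ft_force: [10.7, -12.4, -23.1]
gripper_width: 0.135
```

```bash
python3 chk.py 1.02 9
```

```text
10.7 [ 0.4556774  -0.05800923  0.19886607] [  8.78872391 -12.18683812 -14.97667319] 0.14021549205414907 [ 0.33108466  0.29120564 -0.35562041  2.0474165   0.14220887  0.82378933
 -1.46752918]
[-0.00024606 -0.00366646 -0.00163589]
```

View pics/side9.png

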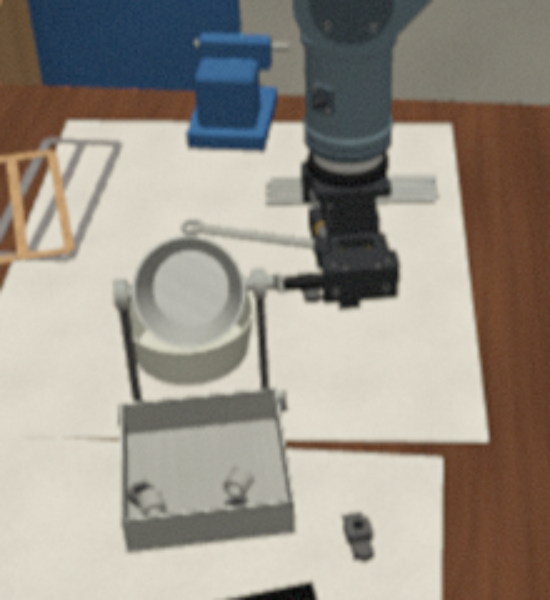

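```bash
python3 -c "
from h import *
arc(1.02,.3)"
```

```text
0.96 dy 0.0028 dz -0.0043
0.9 dy 0.0058 dz -0.0084
0.84 dy 0.0091 dz -0.0122
0.78 dy 0.0127 dz -0.0159
0.72 dy 0.0164 dz -0.0194
0.66 dy 0.0203 dz -0.0227
0.6 dy 0.0244 dz -0.0257
0.54 dy 0.0287 dz -0.0284
0.48 dy 0.0332 dz -0.0309
0.42 dy 0.0378 dz -0.0331
0.36 dy 0.0425 dz -0.0351
0.3 dy 0.0473 dz -0.0367
```

>>> arm_command([
  {"dx": 0, "dy": 0.0035, "dz": -0.004, "turn": 0},
  {"dx": 0, "dy": 0.0073, "dz": -0.0078, "turn": 0},
  {"dx": 0, "dy": 0.011, "dz": -0.0115, "turn": 0},
  {"dx": 0, "dy": 0.015, "dz": -0.015, "turn": 0},
  {"dx": 0, "dy": 0.019, "dz": -0.0185, "turn": 0},
  {"dx": 0, "dy": 0.023, "dz": -0.0217, "turn": 0},
  {"dx": 0, "dy": 0.0272, "dz": -0.0247, "turn": 0},
  {"dx": 0, "dy": 0.0315, "dz": -0.0274, "turn": 0},
  {"dx": 0, "dy": 0.036, "dz": -0.0299, "turn": 0},
  {"dx": 0, "dy": 0.0406, "dz": -0.0321, "turn": 0},
  {"dx": 0, "dy": 0.0453, "dz": -0.0341, "turn": 0},
  {"dx": 0, "dy": 0.05, "dz": -0.0357, "turn": 0},
])

```text
time: 11.9
tcp_pos: [0.4633, -0.1008, 0.2327]
orientation: [[0.977, 0.214, -0.006], [0.214, -0.977, 0.003], [-0.005, -0.004, -1.0]]
ft_force: [3.5, 5.1, -21.2]
gripper_width: 0.148
```

```bash
python3 chk.py 0.3 10; python3 chk.py 0 10; python3 -c "
from h import *
arc(.3,0,6)"
```

```text
11.95 [ 0.46341252 -0.10159459  0.2329263 ] [  1.90060133   3.72698084 -13.68224638] 0.1458303752482811 [ 0.41223015  0.26960159 -0.33883487  1.97435899  0.1090496   0.92079573
 -1.33802198]
[ 0.00147552 -0.00061194 -0.00428235]
12.0 [ 0.46340416 -0.1015901   0.23294813] [  1.54588888   3.9574339  -16.86487217] 0.14383317009145055 [ 0.41198315  0.26939918 -0.33891466  1.97457158  0.10964478  0.92059099
 -1.33875905]
[ 0.00146686  0.02450462 -0.00813048]
0.25 dy 0.0041 dz -0.0012
0.2 dy 0.0082 dz -0.0021
0.15 dy 0.0124 dz -0.0028
0.1 dy 0.0166 dz -0.0034
0.05 dy 0.0209 dz -0.0037
0.0 dy 0.0251 dz -0.0038
```

View pics/side10.png

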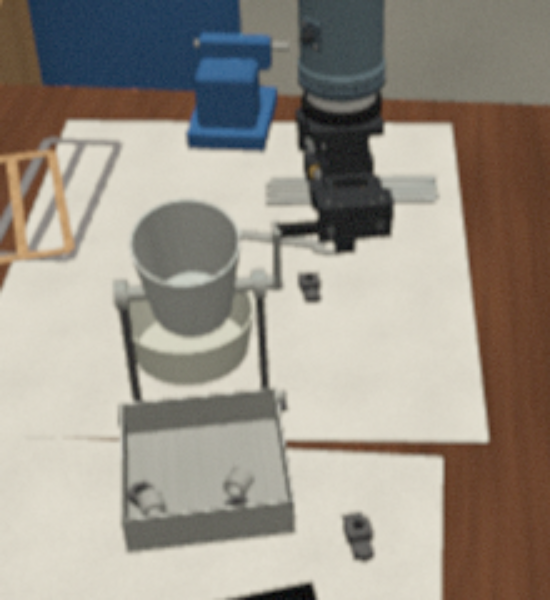

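>>> arm_command([
  {"dx": 0, "dy": 0.004, "dz": 0, "turn": 0},
  {"dx": 0, "dy": 0.0085, "dz": 0, "turn": 0},
  {"dx": 0, "dy": 0.0125, "dz": 0, "turn": 0},
  {"dx": 0, "dy": 0.0165, "dz": 0, "turn": 0},
  {"dx": 0, "dy": 0.021, "dz": 0, "turn": 0},
  {"dx": 0, "dy": 0.0245, "dz": 0, "turn": 0},
  {"dx": 0, "dy": 0.0245, "dz": 0, "turn": 0},
  {"dx": 0, "dy": 0.0245, "dz": 0, "turn": 0},
  {"dx": 0, "dy": 0.0245, "dz": 0, "turn": 0},
])

```text
time: 12.9
tcp_pos: [0.4684, -0.125, 0.2343]
orientation: [[0.977, 0.214, -0.006], [0.214, -0.977, 0.001], [-0.005, -0.003, -1.0]]
ft_force: [-5.9, 6.2, -3.1]
gripper_width: 0.141
```

```bash
python3 chk.py 0 11
```

```text
12.95 [ 0.46837297 -0.12501974  0.23433434] [-5.29651898  5.35366688 -3.20482211] 0.14116749993684707 [ 0.44326385  0.28422376 -0.32462565  1.94949967  0.11098073  0.93068755
 -1.2916468 ]
[ 0.00160575  0.00056221 -0.00667549]
```

>>> arm_command([
  {"dx": 0, "dy": 0, "dz": 0, "turn": 0},
  {"dx": 0, "dy": 0, "dz": 0, "turn": 0},
  {"dx": 0, "dy": 0, "dz": 0, "turn": 0},
  {"dx": 0, "dy": 0, "dz": 0, "turn": 0},
  {"dx": 0, "dy": 0, "dz": 0, "turn": 0},
  {"dx": 0, "dy": 0, "dz": 0, "turn": 0},
  {"dx": 0, "dy": 0, "dz": 0, "turn": 0},
  {"dx": 0, "dy": 0, "dz": 0, "turn": 0},
  {"dx": 0, "dy": 0, "dz": 0, "turn": 0},
  {"dx": 0, "dy": 0, "dz": 0, "turn": 0},
], fingers=0)

```text
time: 13.95
tcp_pos: [0.4709, -0.1262, 0.2349]
orientation: [[0.977, 0.213, -0.0], [0.213, -0.977, -0.0], [-0.0, 0.0, -1.0]]
ft_force: [-0.6, 0.5, -0.7]
gripper_width: 0.998
```

>>> arm_command([
  {"dx": 0, "dy": 0, "dz": -0.01, "turn": 0},
  {"dx": 0, "dy": 0, "dz": -0.03, "turn": 0},
  {"dx": 0, "dy": 0, "dz": -0.06, "turn": 0},
  {"dx": 0, "dy": 0, "dz": -0.09, "turn": 0},
  {"dx": 0, "dy": 0, "dz": -0.11, "turn": 0},
  {"dx": -0.02, "dy": 0.03, "dz": -0.12, "turn": 0},
  {"dx": -0.04, "dy": 0.065, "dz": -0.12, "turn": 0},
  {"dx": -0.06, "dy": 0.1, "dz": -0.12, "turn": 0},
  {"dx": -0.08, "dy": 0.135, "dz": -0.12, "turn": 0},
  {"dx": -0.1, "dy": 0.17, "dz": -0.12, "turn": 0},
  {"dx": -0.115, "dy": 0.2, "dz": -0.12, "turn": 0},
  {"dx": -0.125, "dy": 0.22, "dz": -0.12, "turn": 0},
])

```text
time: 15.15
tcp_pos: [0.3943, -0.3704, 0.3557]
orientation: [[0.978, 0.21, 0.0], [0.21, -0.978, -0.001], [-0.0, 0.001, -1.0]]
ft_force: [0.4, 0.2, 0.5]
gripper_width: 0.998
```

Run:
```python
from h import *
from plant import snapshot,state
import cv2
d=snapshot("side")["img"][:,:,::-1];e=snapshot("top")["img"][:,:,::-1]
cv2.imwrite("pics/s12.png",cv2.resize(d[160:340,200:360],None,fx=3.3,fy=3.3,interpolation=cv2.INTER_CUBIC))
cv2.imwrite("pics/t12.png",cv2.resize(e[130:290,240:490],None,fx=3.2,fy=3.2,interpolation=cv2.INTER_CUBIC))
print(state()["time"],state()["tcp_pos"],state()["ft_force"])
S=pickle.load(open("pics/side0.pkl","rb"))
a=S["img"][:,:,::-1].astype(int);df=np.abs(a-d).sum(2)
cv2.imwrite("pics/df.png",np.clip(df,0,255).astype(np.uint8))
```

```text
15.25 [ 0.39393829 -0.37108772  0.35536715] [-0.27071634  0.61566294  0.15532101]
```

View pics/s12.png

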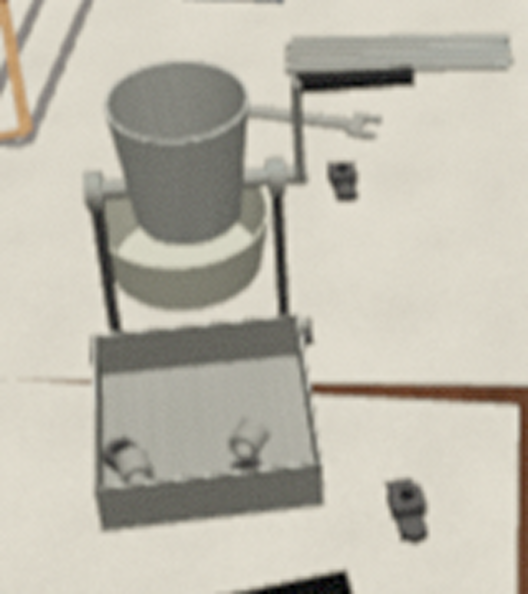

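View pics/t12.png

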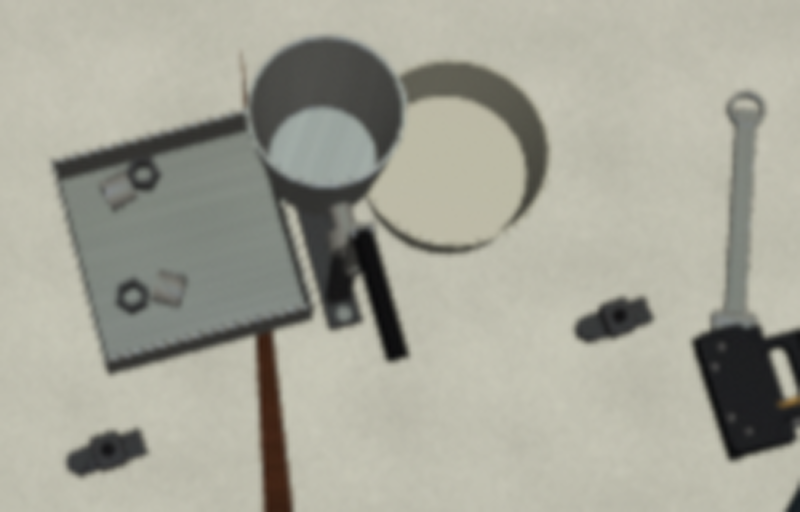

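View pics/df.png

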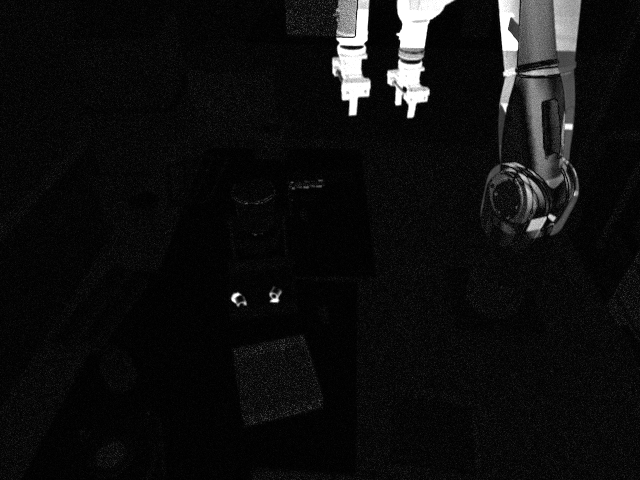

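>>> arm_command([
  {"dx": 0, "dy": 0, "dz": 0, "turn": 0},
  {"dx": 0, "dy": 0, "dz": 0, "turn": 0},
  {"dx": 0, "dy": 0, "dz": 0, "turn": 0},
  {"dx": 0, "dy": 0, "dz": 0, "turn": 0},
])

```text
time: 15.65
tcp_pos: [0.3962, -0.3669, 0.3551]
orientation: [[0.977, 0.215, 0.0], [0.215, -0.977, 0.0], [0.0, -0.0, -1.0]]
ft_force: [0.1, 0.7, -0.2]
gripper_width: 1.002
```

```bash
python3 -c "
from plant import finish_job,state
print(state()['time']);print(finish_job())"
```

```text
15.65
the job is handed in; nothing more can be done
None
```

I gripped the pot's handle and tipped the pot towards the steel tray. Once the pieces had dropped out I swung it back upright, let go and moved the arm clear. I handed the job in at 15.65 s of the 48 s.

- **Final pictures:** The top picture shows both nuts and both bushes in the steel tray, with the pot and the tub empty. In the side picture the pot and handle line up with where they started, to within about a pixel. A difference of the side pictures shows nothing else moved except the pieces in the tray and the arm. The tub, wrench and both rocker arms are where they were.
- **Tilt fell short:** I commanded 2.16 rad, but the bar slid about 17 mm along the finger pads, so the pot only reached about 1.97 rad by the camera. All four pieces had dropped out by then. I raised the grip from 25 N to 45 N for the return.
- **Forces:** The highest wrist force I read was about 28 N, well under the limit.
- **Refused command:** One early move command was refused because its rows left out some values, and I sent it again with all of them.

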